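Change the drip tray under the brew stand

TASK

Change the drip tray of the small slatted brew stand: set the sugar jar and the green tin that stand in its way well aside, draw the coffee-stained black tray out from under the deck and lay it in the middle of the rubber bar mat, lengthwise, and slide the clean steel tray fully home in its place, square under the deck. Then put the jar and the tin each back upright where it stood. Keep the stand, the glass server on it and the two small cups where they are.

Things in the scene. Friction and masses are not known exactly. Their poses are not given: they have to be found in the camera images.
- brew_stand: Loose slatted timber stand, 110 (x) x 112 (y) x 32 mm, 0.9 kg. Origin: centre of underside; open front faces its -x, to the robot. Under the deck a slot 78 mm wide, 22 mm high between runners along x, rear stop at x = +48 mm. A tray fully home has its centre at x = -25 mm, y = 0 in the stand's frame: it reaches from x = +45 to -95 mm and its front 40 mm stick out of the deck.
- used_tray: Black plastic drip tray with brown coffee stains, home in the stand at the start: open, 140 (x) x 64 (y) x 18 mm, walls and floor 3 mm, both ends alike, 0.18 kg, free to slide on the worktop. Origin: centre of underside. Grasp from above across its 64 mm width; while home only its front 40 mm (its x = -70 to -30 mm) can be grasped.
- clean_tray: Clean drip tray of bright steel, otherwise the same shape, size and mass as the black one (140 x 64 x 18 mm, origin centre of its underside, x along its length). It lies on the bare worktop to one side of the stand.
- bar_mat: Dark green ribbed rubber bar mat, fixed, 190 (its x) x 120 (its y) x 5 mm, to the other side of the stand. Origin: centre of its underside, on the worktop. Beyond the mat and the steel tray two coffee grinders 0.45 m tall stand at x = 0.37 to 0.62 m, y = 0.48 to 0.65 m and y = -0.48 to -0.65 m: keep the arm clear of them.
- sugar_jar: Jar of white sugar, yellow lid, round, 60 mm diameter, 110 mm high. Origin: centre of underside. Stands just in front of the tray beside the green tin. On either side of the stand the worktop between it and the mat or the steel tray is bare from x = 0.41 to 0.64 m, free for setting things aside.
- green_tin: Tin with a green label and a silver top, a plain cylinder 57 mm diameter, 72 mm high, upright. Origin: centre of its underside, on the worktop. It stands just in front of the tray, beside the sugar jar, about 30 mm between them.
- glass_server: Empty round glass server, 86 mm diameter, 112 mm high, loose on the deck of the stand, about 12 mm behind the stand's middle (its top is 144 mm above the worktop). Origin: centre of its underside. Not to be moved. On the right, a clear acrylic screen 1 m high stands on the worktop along x = 0.665 m from y = -0.20 m outwards: keep the arm this side of it.
- blue_cup: Small blue-grey cup with one ear, about 65 x 83 x 53 mm, a bystander on the worktop behind and left of the stand, beside the tan cup. Origin near the centre of its underside.
- tan_cup: Small tan cup with one ear, about 65 x 83 x 53 mm, a bystander on the worktop behind and left of the stand. Origin near the centre of its underside.
Mind the look-alikes: they are no part of the job. What is shaped like the sugar_jar but pink is not meant.

How it is judged:
By the outcome, as a careful person would: the job done as asked, in the order asked, and still so for the second after the job is handed in, with the robot touching nothing.
It also fails if it takes over 144 s, if anything falls off the work surface, if the arm or the gripper's body presses on something with over 40 N, if the wrist force passes 120 N, or if a joint passes its speed limit or range.

ROBOT

A 6-joint arm with a two-finger parallel gripper is mounted at the origin on a cart in front of the work surface, level with it; the furniture and walls round the work are solid. World frame = base frame: x ahead of the robot, y to its left, z up, the work surface at z = 0. Lengths are in m, angles in rad, forces in N, time in s.
With the tool pointing down it reaches from about 0.425 to 0.95 m from the base axis. Payload 3.5 kg.
Tool frame: the origin (TCP) lies between the finger pads; the fingertips stand 22 mm ahead of it and the grasp point (between the pads) lies 3 mm ahead of it; z points along the fingers, y is the line along which they close (so a half turn about z gives the same grasp; the last joint's range is limited). The gripper opens to 85 mm and grips with 20 to 120 N. Pads are 22 mm wide; open, the fingers measure 114 mm over their backs; the gripper's body (76 mm by 85 mm) begins 54 mm behind the grasp point. The pads swing forward as they close: fully open they stand 13 mm farther back than shut.
Start: joints at [1.015, 0.286, 1.577, -0, 1.279, -0.15], TCP at [0.266, 0.62, 0.253] pointing down, gripper open.
Joint ranges: [-2.77, 2.77], [-0.9, 2.22], [0.21, 2.48], [-1.53, 4.67], [0.24, 2.81], [-2.84, 2.84]. Speed limits (rad/s): [2.79, 2.79, 3.14, 3.14, 3.14, 3.14].

INTERFACE

Orientations are given as a unit quaternion [w, x, y, z].
In Python, from station import robot, viewer, job gives the robot as it stands.
- The arm moves only by the shell command python3 -m handwheel 'ROWS' [FORCE]. ROWS is a JSON object of lists of equal length, an entry for each row: "linear": the shift along the world's x, y, z in mm, a list of three; "turn": the turn, a rotation vector about the world's x, y, z in rad, a list of three; "jaw": the opening, from 0 (shut) to 1 (fully open). In form: {"linear": [[tx, ty, tz], ...], "turn": [[rx, ry, rz], ...], "jaw": [jaw, ...]}. A call has 1 to 20 rows; each row shifts and turns the commanded pose from where the row before left it; what a row does not reach is not made up. A row lasts 1/8 s, in which the tool goes at most 62.5 mm and 10.7 degrees, less where a joint would pass 70% of its speed; a pose out of reach is approached as far as the arm can. A call with a gripper value outside its range is refused whole. The fingers move at their own pace and stop on an object; FORCE is the grip in N (left out, the last holds). Time passes only in rows, so rows that do not move let the fingers close. It gives the time, the measured TCP pose, the force, the opening and the grip force at its end, in the units of the state.
- robot.get_obs(): the state, without advancing time (a new reading comes with each control period).
- viewer.grab_frame(name): name is "side" or "top"; returns a dict with "img" (400x640x3 uint8, red, green, blue), "range_z" (400x640 float32, m along the optical axis (not along the pixel's ray), 0 where there is no reading), "mtx" (3x3 intrinsics, pixels), "dist" ([k1, k2, p1, p2, k3] as OpenCV has them; the pictures are not rectified), "T" (4x4, takes a point from camera to world coordinates). Camera axes: x right, y up, looking along -z (the intrinsics and any distortion apply to the point x, -y, -z); pixel columns grow to the right and rows downward; lengths in m; the calibration is good to about 2 mm. A picture is of the moment at which its call begins.
- job.close_job(): hands the job in; it is judged then, once.
The state is a dict: "time_s": time; "qpos": joint angles; "dq": joint speeds; "effort": joint torques, N m; "tcp_pos": TCP position; "eef_rot": TCP orientation; "wrist_force": force on the tool from outside, world axes, zero at the start; "moment": the same for the moment, N m; "opening": finger opening in m; "gripper_force": force on a finger pad.
Only numpy, scipy, OpenCV 4.12 (cv2) and the standard library are available. Lean on these libraries where they do the work, as an engineer would, in place of code of your own. Each camera call takes 0.05 s, during which the arm holds its last target. There are 200 camera calls.

## Working session

There is one attempt and no reset: what is moved stays moved. The work goes in short steps, Python scripts to look and compute and a shell command to move; the robot and the scene stay as the last step left them, time stands still between calls to the robot, and variables do not carry over. Pictures are saved under pics/ and viewed, at most 17 in all, crops included, and the job is handed in when it is done.

```bash
mkdir -p pics; ls; cat > h.py <<'E'
import numpy as np, cv2
from station import robot, viewer, job
def grab(n):
    f=viewer.grab_frame(n); cv2.imwrite
    return f
def save(f,name,crop=None,s=1):
    im=f["img"][:,:,::-1]
    if crop: x0,y0,x1,y1=crop; im=im[y0:y1,x0:x1]
    cv2.imwrite("pics/"+name,cv2.resize(im,None,fx=s,fy=s,interpolation=cv2.INTER_CUBIC))
def rays(f,px):
    p=cv2.undistortPoints(np.array(px,float).reshape(-1,1,2),np.array(f["mtx"]),np.array(f["dist"])).reshape(-1,2)
    T=np.array(f["T"]); d=np.c_[p[:,0],-p[:,1],-np.ones(len(p))]@T[:3,:3].T
    return T[:3,3],d
def onz(f,px,z):
    o,d=rays(f,px); return o+d*((z-o[2])/d[:,2])[:,None]
def cloud(f):
    h,w=f["range_z"].shape; v,u=np.mgrid[:h,:w]
    o,d=rays(f,np.c_[u.ravel(),v.ravel()]); P=o+d*f["range_z"].ravel()[:,None]
    return P.reshape(h,w,3)
E
python3 - <<'E'
from h import *
for n in("side","top"):
    f=grab(n); save(f,n+"0.png"); print(np.round(f["T"],3),np.round(f["mtx"],1),f["dist"])
    np.savez("/tmp/%s0.npz"%n,**f)
print(robot.get_obs())
E
```

```text
pics
[[ 0.515  0.742 -0.43   0.193]
 [-0.857  0.441 -0.266 -0.197]
 [-0.007  0.505  0.863  0.801]
 [ 0.     0.     0.     1.   ]] [[370.9   0.  323.2]
 [  0.  370.9 201.7]
 [  0.    0.    1. ]] [-0.08798361  0.          0.          0.          0.        ]
[[ 0.01   0.985 -0.172  0.371]
 [-0.999  0.004 -0.035  0.013]
 [-0.033  0.172  0.985  1.171]
 [ 0.     0.     0.     1.   ]] [[455.    0.  320.8]
 [  0.  455.  189.4]
 [  0.    0.    1. ]] [0.04239906 0.         0.         0.         0.        ]
{'time_s': 0.1, 'qpos': array([ 1.01501154e+00,  2.87136494e-01,  1.57803474e+00,  2.04954122e-05,
        1.27862613e+00, -1.49988753e-01]), 'dq': array([-0.00090177, -0.00235304, -0.00305311, -0.00090188, -0.00242412,
       -0.00052075]), 'effort': array([ 1.17273466e-03, -4.07292938e+01, -2.93701547e+01, -1.93190685e-04,
        3.36241115e-03, -8.88818107e-06]), 'tcp_pos': array([0.26612292, 0.61972337, 0.2520436 ]), 'eef_rot': array([-3.90189902e-04,  2.01511521e-01,  9.79485524e-01, -1.03104006e-03]), 'wrist_force': array([ 0.32815567, -0.91887572, -0.28020469]), 'moment': array([-0.01840387, -0.01123361,  0.0129904 ]), 'gripper_force': 0.0, 'opening': 0.08534851212535774}
```

View pics/top0.png

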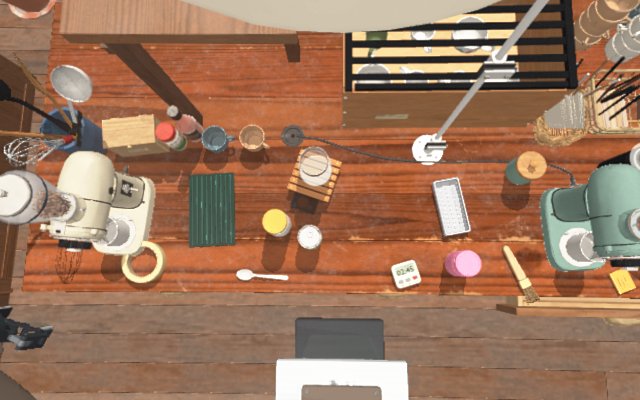

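View pics/side0.png

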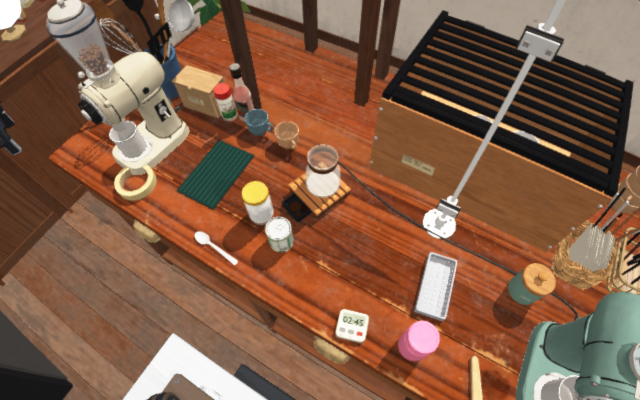

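Top view: yellow-lidded jar at (276,223), tin with silver top at (310,237), stand at (315,178), black tray front at (305,203), mat at (212,210), steel tray at (452,207), cups at (214,138) and (252,138). Possible look-alikes: pink jar (462,263), which is not meant, the teal canister with wooden lid (525,168), and the red/white jar (172,135). By the description I choose the yellow lid for the jar, and the silver top with green label for the tin at (310,237) top / (280,235) side.

```bash
python3 - <<'E'
from h import *
f=dict(np.load("/tmp/top0.npz")); g=dict(np.load("/tmp/side0.npz"))
save(f,"crop_top.png",(240,130,490,260),3.2)
save(g,"crop_side.png",(230,135,370,260),4)
C=cloud(f); S=cloud(g)
hsv=cv2.cvtColor(f["img"],cv2.COLOR_RGB2HSV); z=C[...,2]
def roi(x0,y0,x1,y1):
    m=np.zeros(z.shape,bool); m[y0:y1,x0:x1]=1; return m
def rect(m,zz,name):
    m=cv2.morphologyEx(m.astype(np.uint8),cv2.MORPH_OPEN,np.ones((3,3)))
    cs,_=cv2.findContours(m,cv2.RETR_EXTERNAL,cv2.CHAIN_APPROX_NONE); c=max(cs,key=cv2.contourArea)
    P=onz(f,c.reshape(-1,2),zz)[:,:2]*1000
    r=cv2.minAreaRect(P.astype(np.float32)); print(name,np.round(r[0],1),np.round(r[1],1),round(r[2],2))
    (cx,cy),rr=cv2.minEnclosingCircle(P.astype(np.float32)); print("   circ",round(cx,1),round(cy,1),round(rr,1))
rect(roi(255,200,295,245)&(z>.1),.11,"jar top z")
rect(roi(290,215,330,255)&(z>.062),.072,"tin top z")
rect(roi(425,165,480,245)&(z>.012)&(z<.03),.018,"clean")
rect(roi(180,165,245,255)&(hsv[...,0]>50)&(hsv[...,0]<100)&(hsv[...,2]<110),.005,"mat")
rect(roi(280,145,350,215)&(z>.026)&(z<.045),.032,"deck")
rect(roi(280,145,350,190)&(z>.12),.144,"server")
for n,r in(("worktop",(350,200,400,240)),("jar",(268,218,284,230)),("tin",(304,232,316,242)),("deck",(292,170,300,185)),("tray rim",(440,180,465,235))):
    print(n,np.percentile(z[r[1]:r[3],r[0]:r[2]],[5,50,95]).round(4))
m=roi(280,185,330,215)&(z>.012)&(z<.025)
rect(m,.018,"used front")
E
```

```text
jar top z [480.4 159.7] [56.7 56.5] 1.35
   circ 479.4 159.5 29.7
tin top z [447.4  79.2] [55.3 53.2] 0.58
   circ 447.7 79.6 28.7Traceback (most recent call last):
  File "<stdin>", line 17, in <module>
  File "<stdin>", line 11, in rect
ValueError: max() iterable argument is empty
```

View pics/crop_top.png

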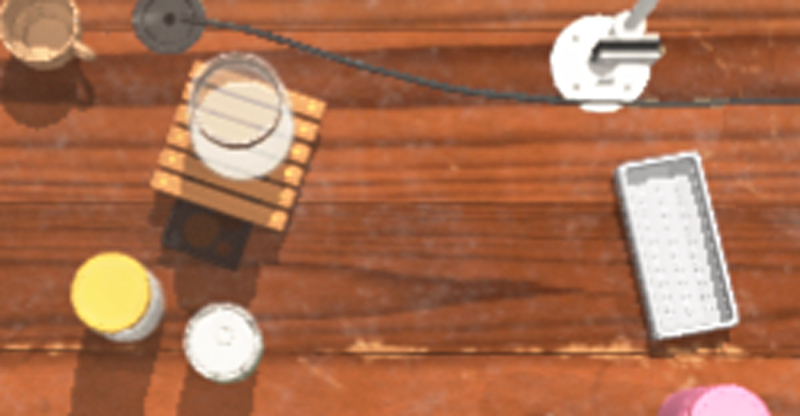

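View pics/crop_side.png

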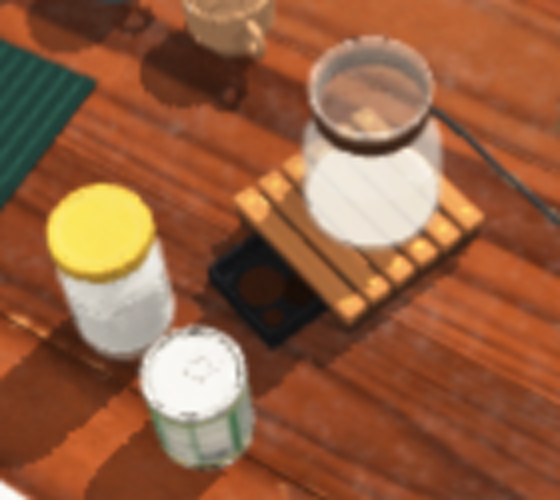

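Crops confirm the yellow-lidded white jar, the tin (silver top, green label), the black stained tray in the stand, yawed about -18°, and the steel tray on the right.

```bash
python3 - <<'E'
from h import *
f=dict(np.load("/tmp/top0.npz")); g=dict(np.load("/tmp/side0.npz"))
hsv=cv2.cvtColor(f["img"],cv2.COLOR_RGB2HSV)
def pick(F,pts,off,s,z): return onz(F,[((x+.5)/s+off[0]-.5,(y+.5)/s+off[1]-.5) for x,y in pts],z)[:,:2]*1000
def rep(n,P):
    r=cv2.minAreaRect(P.astype(np.float32)); print(n,np.round(P,0).tolist(),np.round(r[0],1),np.round(r[1],1),round(r[2],1))
T=(240,130)
rep("deck",pick(f,[(152,183),(283,230),(326,101),(194,60)],T,3.2,.032))
rep("deckS",pick(g,[(235,200),(345,325),(484,216)],(230,135),4,.032))
rep("usedfront",pick(f,[(163,247),(238,269)],T,3.2,.018))
rep("usedfrontS",pick(g,[(210,275),(273,345)],(230,135),4,.018))
rep("clean",pick(f,[(614,170),(696,152),(738,322),(657,340)],T,3.2,.018))
def rect(F,m,zz,name):
    m=cv2.morphologyEx(m.astype(np.uint8),cv2.MORPH_OPEN,np.ones((3,3)))
    cs,_=cv2.findContours(m,cv2.RETR_EXTERNAL,cv2.CHAIN_APPROX_NONE); c=max(cs,key=cv2.contourArea)
    P=onz(F,c.reshape(-1,2),zz)[:,:2]*1000
    r=cv2.minAreaRect(P.astype(np.float32)); print(name,np.round(r[0],1),np.round(r[1],1),round(r[2],2))
def roi(x0,y0,x1,y1):
    m=np.zeros((400,640),bool); m[y0:y1,x0:x1]=1; return m
rect(f,roi(425,165,480,245)&(hsv[...,1]<70),.016,"clean")
rect(f,roi(180,165,245,255)&(hsv[...,0]>50)&(hsv[...,0]<110),.005,"mat")
hs=cv2.cvtColor(g["img"],cv2.COLOR_RGB2HSV)
rect(g,roi(405,245,465,330)&(hs[...,1]<70),.016,"cleanS")
rect(g,roi(175,135,258,210)&(hs[...,0]>50)&(hs[...,0]<110),.005,"matS")
rect(g,roi(235,178,275,208)&(hs[...,0]>20)&(hs[...,0]<35)&(hs[...,1]>120),.105,"jarS")
S=cloud(g);C=cloud(f)
print("jarS depth",S[175:235,235:278][S[175:235,235:278][...,2]>.1].mean(0))
for P,(u,v) in((C,(452,207)),(C,(305,203)),(C,(298,175)),(C,(375,220)),(C,(276,220)),(C,(310,237)),(S,(256,192)),(S,(278,225))): print(u,v,P[v,u].round(3))
E
```

```text
deck [[576.0, 139.0], [539.0, 34.0], [643.0, 1.0], [677.0, 107.0]] [608.   70.8] [111.9 110. ] 72.1
deckS [[573.0, 139.0], [534.0, 34.0], [642.0, 1.0]] [606.3  66.3] [111.6 113. ] 69.1
usedfront [[526.0, 131.0], [509.0, 70.0]] [517.7 100.6] [62.8  0. ] -106.1
usedfrontS [[527.0, 127.0], [506.0, 68.0]] [516.7  97.8] [62.8  0. ] -109.2
clean [[590.0, -229.0], [605.0, -294.0], [470.0, -320.0], [455.0, -258.0]] [ 530.2 -275.9] [138.9  66.6] 12.0
clean [ 531.3 -275.5] [143.4  70.5] 10.85
mat [521.7 338.3] [186.9 116.3] 3.52
cleanS [ 529.5 -277. ] [147.3  68.4] 10.49
matS [521.4 337.3] [186.3 117.8] 3.53
jarS [483.1 160.8] [57.5 56.8] 30.76
jarS depth [0.47366989 0.15018032 0.12239487]
452 207 [ 0.531 -0.282  0.001]
305 203 [0.539 0.095 0.003]
298 175 [0.607 0.112 0.031]
375 220 [ 0.496 -0.086 -0.003]
276 220 [0.483 0.155 0.111]
310 237 [0.446 0.077 0.07 ]
256 192 [0.482 0.155 0.11 ]
278 225 [0.454 0.082 0.071]
```

Chosen: yellow-lidded jar at (481,160) mm, tin at (447.5,79). Stand is at (607.5,70) with yaw -18.3°, clean tray at (530.5,-276) with yaw about 11°, and mat at (521.5,338) with yaw 3.5°. I'll park the jar and tin to the right of the stand.

```bash
python3 -m handwheel '{"linear":[[3,-55,0],[3,-55,0],[3,-55,0],[3,-55,0],[34,-40,0],[34,-40,0],[34,-40,0],[34,-40,0],[34,-40,0],[33.5,-40,0],[0,0,-20],[0,0,-20],[0,0,-10],[0,0,0],[0,0,0],[0,0,0]],"turn":[[0,0,0],[0,0,0],[0,0,0],[0,0,0],[0,0,-0.15],[0,0,-0.15],[0,0,-0.15],[0,0,-0.15],[0,0,-0.15],[0,0,-0.15],[0,0,-0.15],[0,0,-0.15],[0,0,-0.15],[0,0,-0.16],[0,0,0],[0,0,0]],"jaw":[1,1,1,1,1,1,1,1,1,1,1,1,1,1,1,1]}' 40
```

```text
time_s: 2.1
tcp_pos: [0.4819, 0.1602, 0.2033]
eef_rot: [-0.0, 0.817, 0.576, -0.0]
wrist_force: [0.4, -0.6, 0.1]
opening: 0.0852
gripper_force: 0.0
```

```bash
python3 -m handwheel '{"linear":[[0,0,-35],[0,0,-35],[0,0,-35],[0,0,-23],[0,0,0],[0,0,0],[0,0,0],[0,0,0],[0,0,0]],"turn":[[0,0,0],[0,0,0],[0,0,0],[0,0,0],[0,0,0],[0,0,0],[0,0,0],[0,0,0],[0,0,0]],"jaw":[1,1,1,1,1,0.5,0.5,0.5,0.5]}' 30
```

```text
time_s: 3.22
tcp_pos: [0.4829, 0.1606, 0.0772]
eef_rot: [0.0, 0.818, 0.575, 0.001]
wrist_force: [-3.2, 1.1, 7.1]
opening: 0.0598
gripper_force: 29.5
```

```bash
python3 -m handwheel '{"linear":[[0,0,10],[0,0,30],[0,0,30],[0,0,30],[0,-30,0],[0,-50,0],[0,-50,0],[0,-50,0],[10,-40,0],[30,-20,0],[35,0,0],[30,0,-10],[0,0,-25],[0,0,-25],[0,0,-20],[0,0,-12],[0,0,-7],[0,0,0],[0,0,0]],"turn":[[0,0,0],[0,0,0],[0,0,0],[0,0,0],[0,0,0],[0,0,0],[0,0,0],[0,0,0],[0,0,0],[0,0,0],[0,0,0],[0,0,0],[0,0,0],[0,0,0],[0,0,0],[0,0,0],[0,0,0],[0,0,0],[0,0,0]],"jaw":[0.5,0.5,0.5,0.5,0.5,0.5,0.5,0.5,0.5,0.5,0.5,0.5,0.5,0.5,0.5,0.5,0.5,0.5,0.5]}' 30
```

```text
time_s: 5.6
tcp_pos: [0.5878, -0.0802, 0.0774]
eef_rot: [0.001, 0.818, 0.575, 0.001]
wrist_force: [-0.2, -1.1, -0.5]
opening: 0.0593
gripper_force: 31.8
```

```bash
python3 -m handwheel '{"linear":[[0,0,0],[0,0,0],[0,0,0],[0,0,35],[0,0,35],[0,0,30],[-35,35,0],[-35,40,0],[-35,40,0],[-35,44,0],[0,0,-30],[0,0,-35],[0,0,-35],[0,0,-32],[0,0,0],[0,0,0],[0,0,0],[0,0,0],[0,0,0],[0,0,0]],"turn":[[0,0,0],[0,0,0],[0,0,0],[0,0,0],[0,0,0],[0,0,0],[0,0,0],[0,0,0],[0,0,0],[0,0,0],[0,0,0],[0,0,0],[0,0,0],[0,0,0],[0,0,0],[0,0,0],[0,0,0],[0,0,0],[0,0,0],[0,0,0]],"jaw":[1,1,1,1,1,1,1,1,1,1,1,1,1,1,1,0.5,0.5,0.5,0.5,0.5]}' 30
```

```text
time_s: 8.1
tcp_pos: [0.4485, 0.0791, 0.0462]
eef_rot: [0.001, 0.818, 0.575, 0.001]
wrist_force: [-1.4, 0.0, 6.5]
opening: 0.0567
gripper_force: 32.9
```

```bash
python3 - <<'E'
from h import *
f=grab("top"); save(f,"t1.png",(200,110,500,270),2.6)
C=cloud(f); z=C[...,2]
E
```

```text
(no output)
```

View pics/t1.png

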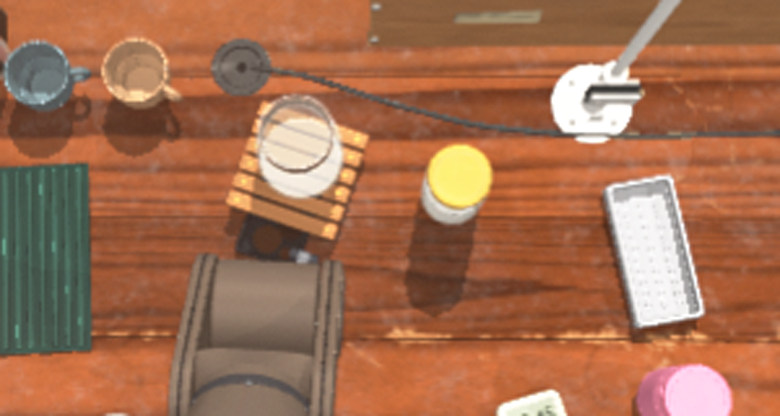

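Jar stands upright at crop (458,180), the tin is in the gripper, and nothing else has moved. Next I move the tin aside.

```bash
python3 -m handwheel '{"linear":[[0,0,10],[0,0,25],[0,0,15],[0,-40,0],[0,-50,0],[0,-50,0],[0,-50,0],[20,-39,0],[20,0,-10],[0,0,-15],[0,0,-15],[0,0,-9],[0,0,0],[0,0,0],[0,0,0],[0,0,0],[0,0,20],[0,0,30],[0,0,40]],"turn":[[0,0,0],[0,0,0],[0,0,0],[0,0,0],[0,0,0],[0,0,0],[0,0,0],[0,0,0],[0,0,0],[0,0,0],[0,0,0],[0,0,0],[0,0,0],[0,0,0],[0,0,0],[0,0,0],[0,0,0],[0,0,0],[0,0,0]],"jaw":[0.5,0.5,0.5,0.5,0.5,0.5,0.5,0.5,0.5,0.5,0.5,0.5,0.5,1,1,1,1,1,1]}' 30
```

```text
time_s: 10.52
tcp_pos: [0.4861, -0.1494, 0.1351]
eef_rot: [-0.001, 0.818, 0.575, -0.001]
wrist_force: [0.5, -0.4, -0.3]
opening: 0.0853
gripper_force: 0.0
```

```bash
python3 -m handwheel '{"linear":[[0,0,25],[0,40,0],[0,40,0],[0,40,0],[0,40,0],[0,40,0],[0,46,0],[20,0,0],[19,0,0],[0,0,0],[0,0,-30],[0,0,-20],[0,0,0],[0,0,0]],"turn":[[0,0,0],[0,0,0.16],[0,0,0.16],[0,0,0.16],[0,0,0.16],[0,0,0.16],[0,0,0.16],[0,0,0.16],[0,0,0.16],[0,0,0.16],[0,0,0.155],[0,0,0],[0,0,0],[0,0,0]],"jaw":[1,1,1,1,1,1,1,1,1,1,1,1,1,1]}' 40
```

```text
time_s: 12.28
tcp_pos: [0.5264, 0.0962, 0.1111]
eef_rot: [0.001, 0.16, 0.987, 0.0]
wrist_force: [-0.4, 1.4, 0.4]
opening: 0.0855
gripper_force: 0.0
```

```bash
python3 - <<'E'
from h import *
o=robot.get_obs(); print(o["tcp_pos"]); R=o["eef_rot"]
from scipy.spatial.transform import Rotation as Q
y=Q.from_quat(np.roll(R,-1)).as_matrix()[:,1]; print(np.degrees(np.arctan2(y[1],y[0])))
f=grab("side"); save(f,"s2.png",(200,100,480,320),2.7)
g=grab("top"); hsv=cv2.cvtColor(g["img"],cv2.COLOR_RGB2HSV); z=cloud(g)[...,2]
E
```

```text
[0.52643337 0.09616905 0.11105338]
71.61723669190381
```

View pics/s2.png

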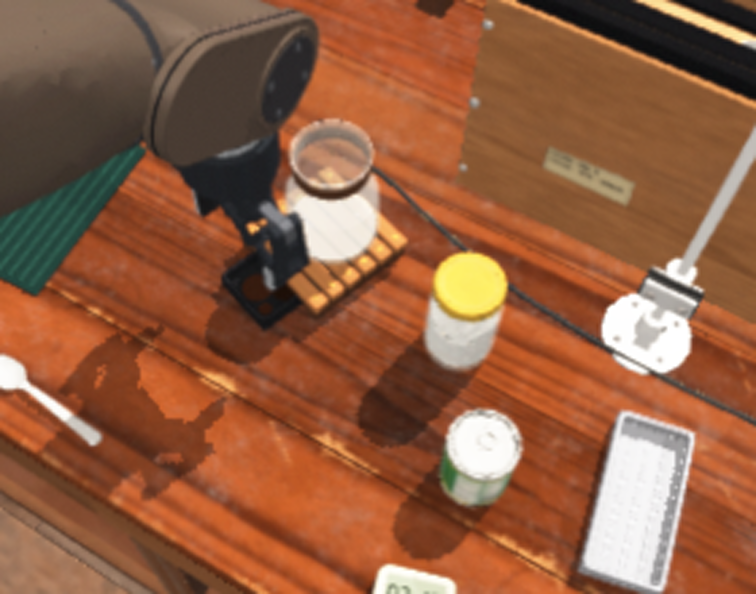

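Jar at (467,300) and tin at (480,455) are upright on the right, and the gripper is over the tray front at (275,270). Descending to grasp.

```bash
python3 -m handwheel '{"linear":[[0,0,-30],[0,0,-30],[0,0,-20],[0,0,-8],[0,0,0],[0,0,0],[0,0,0],[0,0,0],[0,0,0]],"turn":[[0,0,0],[0,0,0],[0,0,0],[0,0,0],[0,0,0],[0,0,0],[0,0,0],[0,0,0],[0,0,0]],"jaw":[1,1,1,1,1,0.5,0.5,0.5,0.5]}' 40
```

```text
time_s: 13.5
tcp_pos: [0.5273, 0.0963, 0.024]
eef_rot: [0.001, 0.16, 0.987, 0.0]
wrist_force: [-1.3, 0.9, 5.4]
opening: 0.0629
gripper_force: 45.2
```

```bash
python3 -m handwheel '{"linear":[[-5,1.7,0],[-11,3.6,0],[-14,4.6,0],[-14,4.6,0],[-14,4.6,0],[-14,4.6,0],[-14,4.6,0],[-14,4.6,0],[0,0,0],[0,0,0],[0,0,0],[0,0,0],[0,0,20],[0,0,20],[28,-9.3,0],[28,-9.3,0],[0,0,-20],[0,0,-20],[0,0,0],[0,0,0]],"turn":[[0,0,0],[0,0,0],[0,0,0],[0,0,0],[0,0,0],[0,0,0],[0,0,0],[0,0,0],[0,0,0],[0,0,0],[0,0,0],[0,0,0],[0,0,0],[0,0,0],[0,0,0],[0,0,0],[0,0,0],[0,0,0],[0,0,0],[0,0,0]],"jaw":[0.5,0.5,0.5,0.5,0.5,0.5,0.5,0.5,0.5,0.5,1,1,1,1,1,1,1,1,1,1]}' 40
```

```text
time_s: 16.0
tcp_pos: [0.4815, 0.1106, 0.0223]
eef_rot: [-0.0, 0.16, 0.987, -0.0]
wrist_force: [-0.0, 0.2, -0.1]
opening: 0.0852
gripper_force: 0.0
```

```bash
python3 -m handwheel '{"linear":[[0,0,0],[0,0,0],[0,0,0],[0,0,0],[0,0,5],[-5,1.6,10],[0,0,15],[0,0,0]],"turn":[[0,0,0],[0,0,0],[0,0,0],[0,0,0],[0,0,0],[0,0,0],[0,0,0],[0,0,0]],"jaw":[0.5,0.5,0.5,0.5,0.5,0.5,0.5,0.5]}' 50
python3 - <<'E'
from h import *
f=grab("side"); save(f,"s3.png",(160,100,400,290),2.7)
E
```

```text
time_s: 17.0
tcp_pos: [0.4782, 0.1122, 0.0541]
eef_rot: [0.002, 0.16, 0.987, 0.0]
wrist_force: [-0.3, -1.5, -2.3]
opening: 0.0624
gripper_force: 55.4
```

View pics/s3.png

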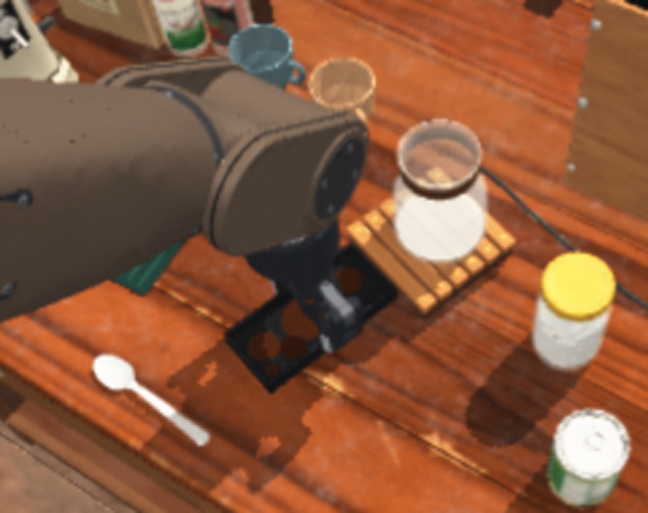

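The black tray is held level at about (310,320), clear of the deck, and stand and server look unmoved. On to the mat.

```bash
python3 -m handwheel '{"linear":[[0,0,20],[0,30,0],[5,45,0],[10,45,0],[10,45,0],[10,40,0],[6,21,0],[0,0,0],[0,0,-20],[0,0,-15],[0,0,-7],[0,0,-3],[0,0,0],[0,0,0]],"turn":[[0,0,0],[0,0,0],[0,0,0.08],[0,0,0.08],[0,0,0.08],[0,0,0.08],[0,0,0.06],[0,0,0],[0,0,0],[0,0,0],[0,0,0],[0,0,0],[0,0,0],[0,0,0]],"jaw":[0.5,0.5,0.5,0.5,0.5,0.5,0.5,0.5,0.5,0.5,0.5,0.5,0.5,0.5]}' 50
```

```text
time_s: 18.8
tcp_pos: [0.5179, 0.3374, 0.0287]
eef_rot: [-0.001, -0.029, 1.0, -0.001]
wrist_force: [-3.8, -3.3, 7.5]
opening: 0.0626
gripper_force: 56.9
```

```bash
python3 -m handwheel '{"linear":[[0,0,0],[0,0,0],[0,0,20],[0,0,40],[0,0,50],[0,-45,0],[0,-45,0],[0,-45,0],[0,-45,0],[0,-45,0],[0,-45,0]],"turn":[[0,0,0],[0,0,0],[0,0,0],[0,0,0],[0,0,0],[0,0,0],[0,0,0],[0,0,0],[0,0,0],[0,0,0],[0,0,0]],"jaw":[1,1,1,1,1,1,1,1,1,1,1]}' 50
python3 - <<'E'
from h import *
f=grab("top"); save(f,"t4.png",(170,110,490,270),2.5)
E
```

```text
time_s: 20.18
tcp_pos: [0.5184, 0.0667, 0.139]
eef_rot: [0.001, -0.03, 1.0, -0.0]
wrist_force: [1.6, -0.3, 0.1]
opening: 0.0851
gripper_force: 0.0
```

View pics/t4.png

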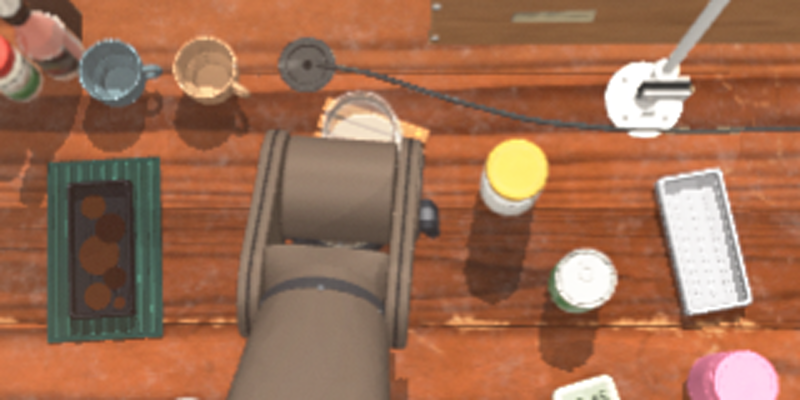

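Black tray lies centred and lengthwise on the mat, at crop (102,249) against the mat centre (104,250). Next is the steel tray.

```bash
python3 -m handwheel '{"linear":[[0,0,30],[0,-45,10],[0,-50,0],[0,-50,0],[0,-50,0],[2,-50,0],[5,-50,0],[5,-48,0],[0,0,0],[0,0,-40],[0,0,-40],[0,0,-10],[0,0,0],[0,0,0]],"turn":[[0,0,0],[0,0,0],[0,0,0.05],[0,0,0.05],[0,0,0.03],[0,0,0],[0,0,0],[0,0,0],[0,0,0],[0,0,0],[0,0,0],[0,0,0],[0,0,0],[0,0,0]],"jaw":[1,1,1,1,1,1,1,1,1,1,1,1,1,1]}' 50
```

```text
time_s: 21.98
tcp_pos: [0.5312, -0.2754, 0.0897]
eef_rot: [0.001, -0.095, 0.996, -0.001]
wrist_force: [0.3, -0.3, -0.6]
opening: 0.0851
gripper_force: 0.0
```

```bash
python3 - <<'E'
from h import *
f=grab("side"); save(f,"s5.png",(290,130,510,330),2.7)
g=grab("top")
hsv=cv2.cvtColor(g["img"],cv2.COLOR_RGB2HSV)
T=(240,130)
# deck mask: brightness vs worktop, z-based
C=cloud(g); m=((C[...,2]>.024)&(C[...,2]<.045)); m[:, :280]=0; m[:,352:]=0; m[:140]=0; m[220:]=0
cs,_=cv2.findContours(m.astype(np.uint8),cv2.RETR_EXTERNAL,cv2.CHAIN_APPROX_NONE)
for c in cs:
    if cv2.contourArea(c)>100:
        P=onz(g,c.reshape(-1,2),.032)[:,:2]*1000; r=cv2.minAreaRect(P.astype(np.float32)); print("deck",r)
m=(C[...,2]>.018)&(C[...,2]<.04);m[:,:180]=0;m[:,245:]=0;m[:165]=0;m[255:]=0
d=(hsv[...,2]<75)&(hsv[...,1]<140); d[:,:195]=0;d[:,230:]=0;d[:170]=0;d[250:]=0
cs,_=cv2.findContours(m.astype(np.uint8),cv2.RETR_EXTERNAL,cv2.CHAIN_APPROX_NONE)
for c in cs:
    if cv2.contourArea(c)>100:
        P=onz(g,c.reshape(-1,2),.023)[:,:2]*1000; print("used",cv2.minAreaRect(P.astype(np.float32)))
print(robot.get_obs()["tcp_pos"])
E
```

```text
deck ((571.25537109375, 83.99982452392578), (111.66033172607422, 35.06071090698242), 71.68305206298828)
deck ((612.3740844726562, 28.473506927490234), (32.5904426574707, 72.06558990478516), 72.14576721191406)
deck ((635.858154296875, 72.72298431396484), (47.41093063354492, 59.28171157836914), 0.1597786694765091)
[ 0.53107263 -0.27556472  0.08951201]
```

View pics/s5.png

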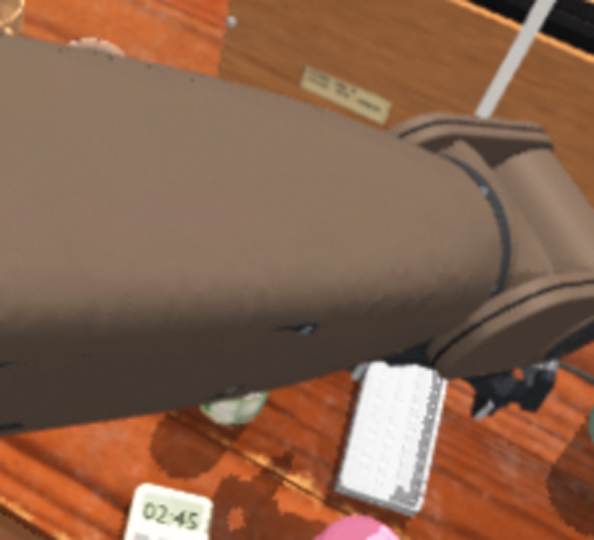

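The gripper hovers over the steel tray's middle. Descend and grip.

```bash
python3 -m handwheel '{"linear":[[0,0,-30],[0,0,-25],[0,0,-12],[0,0,0],[0,0,0],[0,0,0],[0,0,0],[0,0,0],[0,0,10],[0,0,20],[0,0,0]],"turn":[[0,0,0],[0,0,0],[0,0,0],[0,0,0],[0,0,0],[0,0,0],[0,0,0],[0,0,0],[0,0,0],[0,0,0],[0,0,0]],"jaw":[1,1,1,1,0.5,0.5,0.5,0.5,0.5,0.5,0.5]}' 50
```

```text
time_s: 23.45
tcp_pos: [0.5312, -0.2758, 0.0528]
eef_rot: [0.002, -0.095, 0.996, -0.002]
wrist_force: [0.8, -0.5, -1.7]
opening: 0.0626
gripper_force: 56.9
```

```bash
python3 -m handwheel '{"linear":[[0,0,33],[0,0,33],[0,0,33],[0,0,33],[-10,40,0],[-12,45,0],[-12,45,0],[-13,45,0],[0,45,0],[0,45,0],[0,45,0],[0,43,0],[0,35,0],[0,0,0],[0,0,-35],[0,0,-35],[0,0,-35],[0,0,-25],[0,0,-18],[0,0,0]],"turn":[[0,0,0],[0,0,0],[0,0,0],[0,0,0],[0,0,-0.08],[0,0,-0.08],[0,0,-0.08],[0,0,-0.08],[0,0,-0.08],[0,0,-0.08],[0,0,-0.025],[0,0,0],[0,0,0],[0,0,0],[0,0,0],[0,0,0],[0,0,0],[0,0,0],[0,0,0],[0,0,0]],"jaw":[0.5,0.5,0.5,0.5,0.5,0.5,0.5,0.5,0.5,0.5,0.5,0.5,0.5,0.5,0.5,0.5,0.5,0.5,0.5,0.5]}' 50
python3 - <<'E'
from h import *
f=grab("side"); save(f,"s6.png",(190,110,390,270),3.5)
E
```

```text
time_s: 25.95
tcp_pos: [0.4819, 0.1125, 0.0331]
eef_rot: [-0.002, 0.158, 0.988, -0.0]
wrist_force: [-0.0, -1.2, -2.3]
opening: 0.0627
gripper_force: 56.7
```

View pics/s6.png

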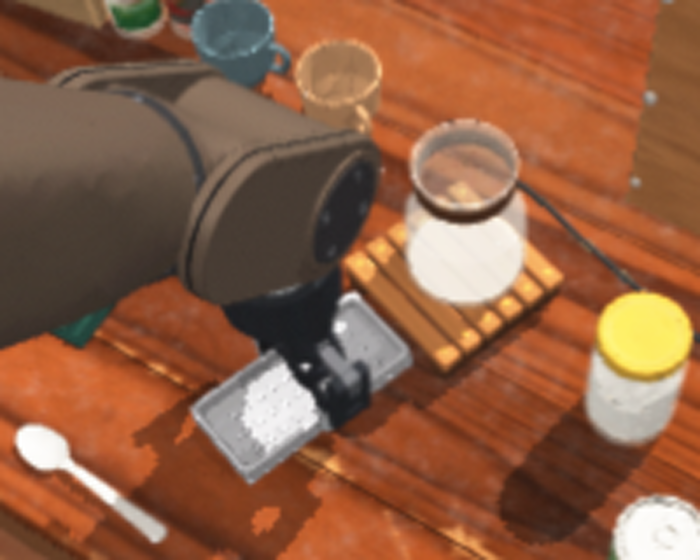

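The steel tray is lined up in front of the slot, with a small gap to the deck at (400,360). Lower it and insert partway.

```bash
python3 -m handwheel '{"linear":[[0,0,-6],[0,0,-3.5],[0,0,0],[7,-2.3,0],[9,-2.9,0],[9,-2.9,0],[9,-2.9,0],[8,-2.7,0],[0,0,0],[0,0,0]],"turn":[[0,0,0],[0,0,0],[0,0,0],[0,0,0],[0,0,0],[0,0,0],[0,0,0],[0,0,0],[0,0,0],[0,0,0]],"jaw":[0.5,0.5,0.5,0.5,0.5,0.5,0.5,0.5,0.5,0.5]}' 50
```

```text
time_s: 27.25
tcp_pos: [0.5246, 0.0994, 0.0246]
eef_rot: [-0.0, 0.157, 0.988, -0.0]
wrist_force: [0.0, 0.6, -1.2]
opening: 0.0626
gripper_force: 56.8
```

```bash
python3 -m handwheel '{"linear":[[0,0,0],[0,0,0],[0,0,20],[0,0,20],[-25,8.2,0],[-30,9.8,0],[0,0,-20],[0,0,-21],[0,0,0],[0,0,0],[0,0,0],[0,0,0],[0,0,0]],"turn":[[0,0,0],[0,0,0],[0,0,0],[0,0,0],[0,0,0],[0,0,0],[0,0,0],[0,0,0],[0,0,0],[0,0,0],[0,0,0],[0,0,0],[0,0,0]],"jaw":[1,1,1,1,1,1,1,1,1,0.5,0.5,0.5,0.5]}' 40
python3 - <<'E'
from h import *
f=grab("side"); save(f,"s7.png",(220,130,370,250),5)
E
```

```text
time_s: 28.88
tcp_pos: [0.4711, 0.1174, 0.0251]
eef_rot: [0.001, 0.157, 0.988, 0.0]
wrist_force: [-0.8, -0.1, 5.9]
opening: 0.0627
gripper_force: 45.0
```

View pics/s7.png

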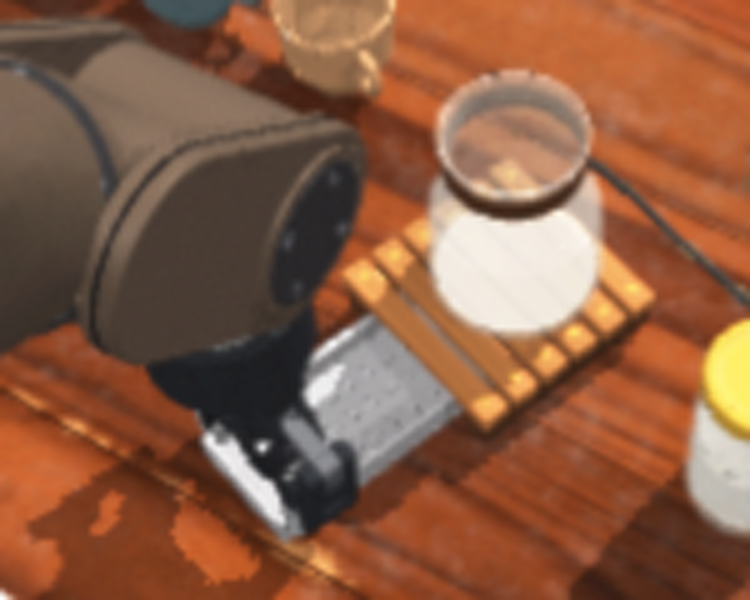

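Tray is well inside the slot and square. Sliding it home.

```bash
python3 -m handwheel '{"linear":[[6,-2,0],[9,-2.9,0],[9,-2.9,0],[9,-2.9,0],[9,-2.9,0],[8,-2.6,0],[5,-1.6,0],[0,0,0],[0,0,0]],"turn":[[0,0,0],[0,0,0],[0,0,0],[0,0,0],[0,0,0],[0,0,0],[0,0,0],[0,0,0],[0,0,0]],"jaw":[0.5,0.5,0.5,0.5,0.5,0.5,0.5,0.5,0.5]}' 40
```

```text
time_s: 30.05
tcp_pos: [0.525, 0.1, 0.0251]
eef_rot: [-0.001, 0.157, 0.988, 0.0]
wrist_force: [-3.7, 0.4, 9.1]
opening: 0.063
gripper_force: 45.4
```

```bash
python3 -m handwheel '{"linear":[[0,0,0],[0,0,0],[0,0,25],[0,0,35],[0,0,50],[-30,-30,0],[-20,-40,0],[0,-50,0],[0,-50,0],[0,-40,0]],"turn":[[0,0,0],[0,0,0],[0,0,0],[0,0,0],[0,0,0],[0,0,0],[0,0,-0.15],[0,0,-0.15],[0,0,-0.15],[0,0,-0.15]],"jaw":[1,1,1,1,1,1,1,1,1,1]}' 40
python3 - <<'E'
from h import *
f=grab("side"); save(f,"s8.png",(220,120,370,240),5)
g=grab("top"); save(g,"t8.png",(270,135,360,225),6)
E
```

```text
time_s: 31.3
tcp_pos: [0.4745, -0.1122, 0.1337]
eef_rot: [0.0, 0.445, 0.896, -0.0]
wrist_force: [0.5, 0.8, -0.3]
opening: 0.0852
gripper_force: 0.0
```

View pics/t8.png

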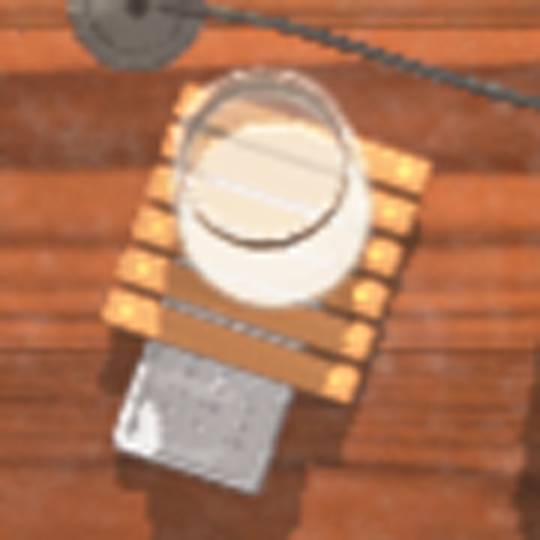

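```bash
python3 - <<'E'
from h import *
g=dict(np.load("/tmp/top0.npz"))
def pick(pts,z): return onz(g,[((x+.5)/6+270-.5,(y+.5)/6+135-.5) for x,y in pts],z)[:,:2]*1000
D=pick([(102,318),(352,404),(434,163)],.032); F=pick([(114,443),(256,492)],.018)
e=D[0]-D[1]; n=np.array([-e[1],e[0]])/np.linalg.norm(e); n*=-1 if n[0]<0 else 1
print(D.round(1),F.round(1),"deck yaw",np.degrees(np.arctan2(n[1],n[0])),"tray",np.degrees(np.arctan2(-(F[0]-F[1])[0],(F[0]-F[1])[1])))
m=D[:2].mean(0); l=e/np.linalg.norm(e)
print("front corners rel deck front: out",((F-m)@n).round(1),"lat",((F-m)@l).round(1))
f=viewer.grab_frame("top"); h=cv2.cvtColor(f["img"],cv2.COLOR_RGB2HSV)
a=g["img"][140:200,285:345].astype(float);b=f["img"][140:200,285:345].astype(float)
print("stand shift px",cv2.phaseCorrelate(a[:50].mean(2),b[:50].mean(2)))
E
```

```text
[[ 5.740e+02  1.406e+02]
 [ 5.375e+02  3.410e+01]
 [ 6.418e+02 -3.000e-01]] [[522.3 135.8]
 [501.6  74.8]] deck yaw -18.871474596751703 tray -18.71920043398101
front corners rel deck front: out [-47.3 -47.2] lat [ 35.  -29.3]
stand shift px ((0.013313533150974166, 0.0637274273834052), 0.9916418008208423)
```

View pics/s8.png

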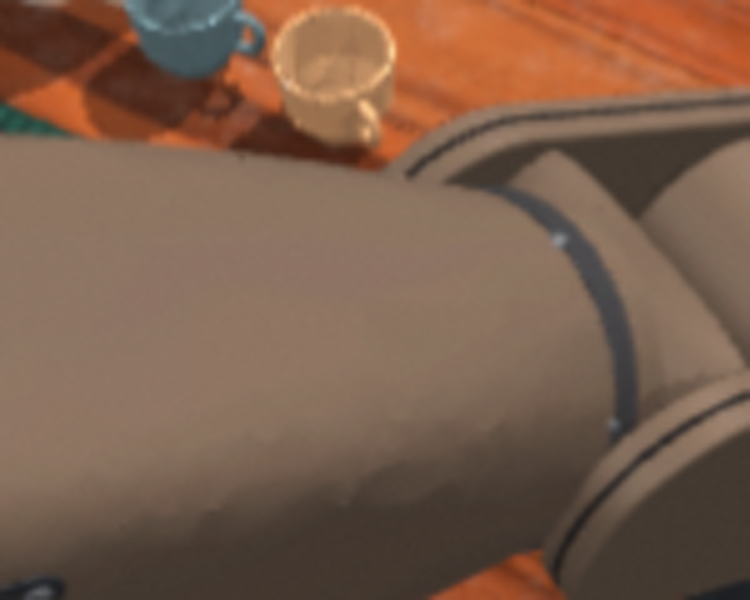

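The tray sticks out 7 mm too far and sits about 2.7 mm left of where the black tray was. The stand is unmoved. I'll nudge it the rest of the way.

```bash
python3 -m handwheel '{"linear":[[0,40,0],[0,45,0],[0,45,0],[0,45,0],[15,38,0],[30,0,0],[0,0,-30],[0,0,-40],[0,0,-30],[0,0,-9],[0,0,0],[0,0,0],[0,0,0],[0,0,0],[0,0,0]],"turn":[[0,0,0.15],[0,0,0.15],[0,0,0.15],[0,0,0.155],[0,0,0],[0,0,0],[0,0,0],[0,0,0],[0,0,0],[0,0,0],[0,0,0],[0,0,0],[0,0,0],[0,0,0],[0,0,0]],"jaw":[1,1,1,1,1,1,1,1,1,1,1,0.5,0.5,0.5,0.5]}' 40
```

```text
time_s: 33.33
tcp_pos: [0.5214, 0.1027, 0.0268]
eef_rot: [0.002, 0.155, 0.988, 0.0]
wrist_force: [-1.3, 1.7, 6.6]
opening: 0.0625
gripper_force: 44.5
```

```bash
python3 -m handwheel '{"linear":[[1.5,-1.2,0],[1.5,-1.2,0],[1.5,-1.2,0],[1.5,-1.2,0],[0,0,0],[0,0,0]],"turn":[[0,0,0],[0,0,0],[0,0,0],[0,0,0],[0,0,0],[0,0,0]],"jaw":[0.5,0.5,0.5,0.5,0.5,0.5]}' 40
```

```text
time_s: 34.08
tcp_pos: [0.5262, 0.0986, 0.0268]
eef_rot: [-0.0, 0.155, 0.988, 0.001]
wrist_force: [-3.8, 3.4, 9.9]
opening: 0.0625
gripper_force: 44.9
```

```bash
python3 -m handwheel '{"linear":[[1.3,-0.7,0],[0,0,0],[0,0,0],[0,0,0],[0,0,25],[0,0,35],[0,0,50],[-30,-30,0],[-20,-40,0],[0,-50,0],[0,-50,0],[0,-40,0]],"turn":[[0,0,0],[0,0,0],[0,0,0],[0,0,0],[0,0,0],[0,0,0],[0,0,0],[0,0,0],[0,0,-0.15],[0,0,-0.15],[0,0,-0.15],[0,0,-0.15]],"jaw":[0.5,0.5,1,1,1,1,1,1,1,1,1,1]}' 40
python3 - <<'E'
from h import *
g=grab("top"); save(g,"t9.png",(270,135,360,225),6)
E
```

```text
time_s: 35.58
tcp_pos: [0.4769, -0.1149, 0.1348]
eef_rot: [0.0, 0.443, 0.897, -0.0]
wrist_force: [0.6, -0.6, -0.4]
opening: 0.0856
gripper_force: 0.0
```

View pics/t9.png

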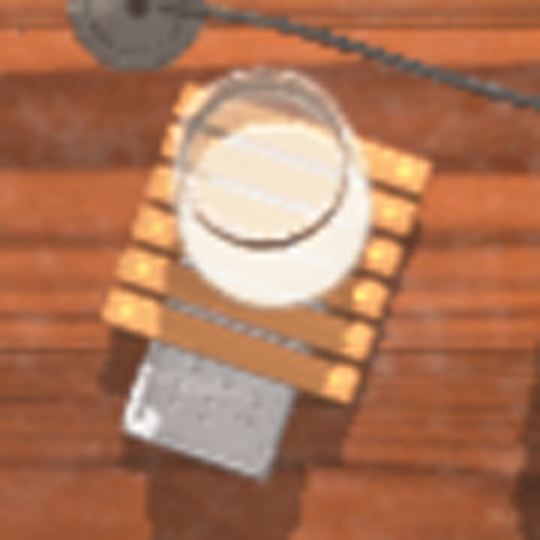

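```bash
python3 - <<'E'
from h import *
g=dict(np.load("/tmp/top0.npz"))
def pick(pts,z): return onz(g,[((x+.5)/6+270-.5,(y+.5)/6+135-.5) for x,y in pts],z)[:,:2]*1000
F=pick([(122,430),(267,480)],.018); u=np.array([.949,-.314]); l=np.array([.314,.949])
m=F.mean(0); b=np.array([517.7,100.6]); print(m,"vs black: u",(m-b)@u,"lat",(m-b)@l)
f=viewer.grab_frame("top"); C=cloud(f); z=C[...,2]
def circ(x0,y0,x1,y1,lo,zz):
    m=np.zeros(z.shape,np.uint8); m[y0:y1,x0:x1]=z[y0:y1,x0:x1]>lo
    cs,_=cv2.findContours(m,cv2.RETR_EXTERNAL,cv2.CHAIN_APPROX_NONE); c=max(cs,key=cv2.contourArea)
    print(cv2.minEnclosingCircle((onz(f,c.reshape(-1,2),zz)[:,:2]*1000).astype(np.float32)))
# used tray on mat: dark region centre vs mat
h=cv2.cvtColor(f["img"],cv2.COLOR_RGB2HSV); e=cv2.Canny(f["img"],40,120)
mm=np.zeros(z.shape,np.uint8); r=(slice(170,252),slice(186,238)); mm[r]=((h[...,0]<55)|(h[...,0]>110)|(h[...,1]<90))[r]; mm=cv2.morphologyEx(mm,cv2.MORPH_OPEN,np.ones((5,5)))
cs,_=cv2.findContours(mm,cv2.RETR_EXTERNAL,cv2.CHAIN_APPROX_NONE); c=max(cs,key=cv2.contourArea)
print("used",cv2.minAreaRect((onz(f,c.reshape(-1,2),.023)[:,:2]*1000).astype(np.float32)))
E
```

```text
[517.33165212 101.36155607] vs black: u -0.5886907390170545 lat 0.6070554758926356
used ((517.0487060546875, 333.6849365234375), (213.63894653320312, 132.85781860351562), 2.42891788482666)
```

Tray is home, within 0.6 mm of where the black one was. Now the tin goes back.

```bash
python3 -m handwheel '{"linear":[[0,0,10],[6,-18,0],[5.5,-17,0],[0,0,0],[0,0,0],[0,0,0],[0,0,0],[0,0,0],[0,0,0],[0,0,0]],"turn":[[0,0,-0.14],[0,0,-0.14],[0,0,-0.14],[0,0,-0.14],[0,0,-0.14],[0,0,-0.14],[0,0,-0.157],[0,0,0],[0,0,0],[0,0,0]],"jaw":[1,1,1,1,1,1,1,1,1,1]}' 30
```

```text
time_s: 36.92
tcp_pos: [0.4887, -0.1477, 0.1448]
eef_rot: [-0.0, 0.815, 0.579, 0.0]
wrist_force: [0.1, 0.4, 0.3]
opening: 0.0852
gripper_force: 0.0
```

```bash
python3 -m handwheel '{"linear":[[0,-2.2,-30],[0,0,-35],[0,0,-25],[0,0,-9],[0,0,0],[0,0,0],[0,0,0],[0,0,0],[0,0,0],[0,0,0]],"turn":[[0,0,0],[0,0,0],[0,0,0],[0,0,0],[0,0,0],[0,0,0],[0,0,0],[0,0,0],[0,0,0],[0,0,0]],"jaw":[1,1,1,1,1,0.5,0.5,0.5,0.5,0.5]}' 30
```

```text
time_s: 38.17
tcp_pos: [0.4896, -0.1506, 0.0472]
eef_rot: [0.001, 0.816, 0.579, 0.0]
wrist_force: [-2.2, 1.2, 5.7]
opening: 0.0566
gripper_force: 32.8
```

```bash
python3 -m handwheel '{"linear":[[0,0,10],[0,0,25],[0,0,25],[-20,0,0],[-21,20,0],[0,45,0],[0,50,0],[0,50,0],[0,45,0],[0,19.5,0],[0,0,0],[0,0,-20],[0,0,-20],[0,0,-12],[0,0,-7.5],[0,0,0],[0,0,0]],"turn":[[0,0,0],[0,0,0],[0,0,0],[0,0,0],[0,0,0],[0,0,0],[0,0,0],[0,0,0],[0,0,0],[0,0,0],[0,0,0],[0,0,0],[0,0,0],[0,0,0],[0,0,0],[0,0,0],[0,0,0]],"jaw":[0.5,0.5,0.5,0.5,0.5,0.5,0.5,0.5,0.5,0.5,0.5,0.5,0.5,0.5,0.5,0.5,0.5]}' 30
```

```text
time_s: 40.3
tcp_pos: [0.4486, 0.079, 0.0472]
eef_rot: [0.001, 0.816, 0.579, 0.001]
wrist_force: [-0.7, -0.6, 3.3]
opening: 0.0567
gripper_force: 32.9
```

```bash
python3 -m handwheel '{"linear":[[0,0,0],[0,0,0],[0,0,0],[0,0,30],[0,0,50],[0,0,50],[35,-40,0],[35,-40,0],[35,-40,0],[34.5,-39.2,0],[0,0,0],[0,0,-35],[0,0,-35],[0,0,-30],[0,0,0],[0,0,0],[0,0,0],[0,0,0],[0,0,0],[0,0,0]],"turn":[[0,0,0],[0,0,0],[0,0,0],[0,0,0],[0,0,0],[0,0,0],[0,0,0],[0,0,0],[0,0,0],[0,0,0],[0,0,0],[0,0,0],[0,0,0],[0,0,0],[0,0,0],[0,0,0],[0,0,0],[0,0,0],[0,0,0],[0,0,0]],"jaw":[1,1,1,1,1,1,1,1,1,1,1,1,1,1,1,0.5,0.5,0.5,0.5,0.5]}' 30
```

```text
time_s: 42.8
tcp_pos: [0.5879, -0.0798, 0.0786]
eef_rot: [0.001, 0.816, 0.579, 0.001]
wrist_force: [-3.9, 0.5, 6.4]
opening: 0.0593
gripper_force: 31.6
```

```bash
python3 -m handwheel '{"linear":[[0,0,10],[0,0,30],[0,0,35],[0,0,30],[-30,0,0],[-35,0,0],[-30,20,0],[-10,45,0],[0,50,0],[0,50,0],[0,45,0],[0,30.4,0],[0,0,0],[0,0,-30],[0,0,-35],[0,0,-25],[0,0,-10],[0,0,-4.5],[0,0,0],[0,0,0]],"turn":[[0,0,0],[0,0,0],[0,0,0],[0,0,0],[0,0,0],[0,0,0],[0,0,0],[0,0,0],[0,0,0],[0,0,0],[0,0,0],[0,0,0],[0,0,0],[0,0,0],[0,0,0],[0,0,0],[0,0,0],[0,0,0],[0,0,0],[0,0,0]],"jaw":[0.5,0.5,0.5,0.5,0.5,0.5,0.5,0.5,0.5,0.5,0.5,0.5,0.5,0.5,0.5,0.5,0.5,0.5,0.5,0.5]}' 30
```

```text
time_s: 45.3
tcp_pos: [0.4833, 0.1604, 0.0787]
eef_rot: [0.001, 0.816, 0.578, 0.001]
wrist_force: [-2.6, -1.0, 6.0]
opening: 0.0599
gripper_force: 33.6
```

Release, rise, and move away to the right so I can look.

```bash
python3 -m handwheel '{"linear":[[0,0,0],[0,0,0],[0,0,0],[0,0,30],[0,0,50],[0,0,50],[0,-50,0],[0,-50,0],[0,-55,0],[0,-55,0],[0,-55,0],[0,-55,0],[0,0,0],[0,0,0]],"turn":[[0,0,0],[0,0,0],[0,0,0],[0,0,0],[0,0,0],[0,0,0],[0,0,0],[0,0,0],[0,0,0],[0,0,0],[0,0,0],[0,0,0],[0,0,0],[0,0,0]],"jaw":[1,1,1,1,1,1,1,1,1,1,1,1,1,1]}' 30
python3 - <<'E'
from h import *
f=grab("top"); save(f,"t10.png",(170,100,430,270),3); z=cloud(f)[...,2]
def circ(x0,y0,x1,y1,lo,zz):
    m=np.zeros(z.shape,np.uint8); m[y0:y1,x0:x1]=z[y0:y1,x0:x1]>lo
    cs,_=cv2.findContours(m,cv2.RETR_EXTERNAL,cv2.CHAIN_APPROX_NONE); c=max(cs,key=cv2.contourArea)
    print(np.round(cv2.minAreaRect((onz(f,c.reshape(-1,2),zz)[:,:2]*1000).astype(np.float32))[0],1))
circ(255,200,295,245,.1,.11); circ(290,215,330,255,.062,.072)
E
```

```text
time_s: 47.05
tcp_pos: [0.482, -0.1591, 0.2064]
eef_rot: [-0.001, 0.816, 0.578, 0.0]
wrist_force: [0.2, 0.6, -1.0]
opening: 0.0852
gripper_force: 0.0
[480.5 157.4]
[448.6  79.2]
```

View pics/t10.png

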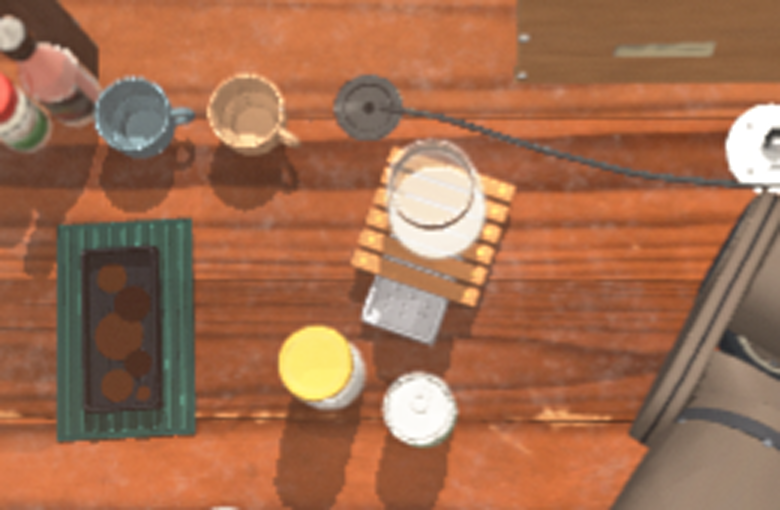

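Everything is in place: jar at crop (317,365) and tin at (420,408) upright within about 2 mm of their old spots, steel tray home, black tray mid-mat, and stand, server and cups unmoved.

```bash
python3 -c "
from station import job; print(job.close_job())"
```

```text
the job is handed in; nothing more can be done
None
```

I finished the tray change and handed it in at about 47 s: the steel tray is home in the stand, the black tray lies mid-mat lengthwise, and the jar and tin are back upright within about 2 mm of where they stood. The stand, server and cups look unmoved in the last top view, and no verdict came back from the judge.

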